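# Open the empty tube-label printer with its two release keys

### The arm

A 6-joint arm with a two-finger parallel gripper is mounted at the origin on the work surface. World frame = base frame: x ahead of the robot, y to its left, z up, the work surface at z = 0. Lengths are in m, angles in rad, forces in N, time in s.
With the tool pointing down it reaches from about 0.375 to 0.975 m from the base axis. Payload 3.8 kg.
Tool frame: the origin (TCP) lies on the centre line of the jaws, within the pads' length; the fingertips stand 14 mm ahead of it and the grasp point (between the pads) lies 5 mm behind it; x points along the fingers, y is the direction in which the jaws open and shut, and the axes are right-handed (so a half turn about x gives the same grasp; the last joint's range is limited). The gripper opens to 85 mm and grips with 20 to 120 N. Pads are 22 mm wide; open, the fingers measure 114 mm over their backs; the gripper's body (76 mm by 85 mm) begins 54 mm behind the grasp point. The pads swing forward as they close: fully open they stand 13 mm farther back than shut.
Start: joints at [1.123, 0.264, 1.604, -0, 1.274, -0.037], TCP at [0.27, 0.619, 0.245] pointing down, gripper open.
Joint ranges: [-2.63, 2.63], [-0.94, 2.18], [0.31, 2.57], [-1.31, 4.45], [0, 2.66], [-2.55, 2.55]. Speed limits (rad/s): [2.57, 2.57, 3.14, 3.14, 3.14, 3.14].

### API

Orientations are given as a rotation vector (axis times angle).
In Python, from workcell import bot gives the robot as it stands.
- The arm moves only by the shell command python3 -m creep 'ROWS' [FORCE]. ROWS is JSON, a list of rows, each an object with "grip": the finger opening in cm, from 0 to 8.54; "dp": the shift along the tool's x, y, z in cm, a list of three; "rotation": the turn, a rotation vector about the tool's x, y, z in rad, a list of three. A call has 1 to 5 rows; each row is the pose to reach, as a shift and turn from the pose commanded when the call began, along the tool's axes at that moment; what a row does not reach only later rows make up. A row lasts 1/12 s, in which the tool goes at most 41.7 mm and 7.16 degrees, less where a joint would pass 70% of its speed; a pose out of reach is approached as far as the arm can. A call with a gripper value outside its range is refused whole. The fingers move at their own pace and stop on an object; FORCE is the grip in N (left out, the last holds). Time passes only in rows, so rows that repeat a pose let the fingers close. It gives the time, the measured TCP pose, the force and the opening at its end, in the units of the state.
- bot.read_state(): the state, without advancing time (a new reading comes with each control period).
- bot.read_camera(name): name is "scene" or "top"; returns (picture, depth): 400x640x3 uint8, red, green, blue; 400x640 float32, m along the optical axis (not along the pixel's ray), 0 where there is no reading.
- bot.get_calibration(name): a dict with "fx", "fy", "cx", "cy" (pixels), "rvec" (rotation vector, rad) and "tvec" (3), from world to camera coordinates, as OpenCV has them. Camera axes: x right, y down, z forward; pixel columns grow to the right and rows downward; lengths in m; the calibration is good to about 2 mm. A picture is of the moment at which its call begins. get_calibration takes no time and is no camera call.
- bot.finish_job(): hands the job in, once; it reports no verdict.
The state is a dict: "time": time; "q": joint angles; "joint_vel": joint speeds; "joint_torque": joint torques, N m; "tool_pos": TCP position; "tcp_rot": TCP orientation; "wrist_force": force on the tool from outside, world axes, zero at the start; "torque": the same for the moment, N m; "width": opening from 0.0 (shut) to 1.0 (fully open).
Only numpy, scipy, OpenCV 4.12 (cv2) and the standard library are available. Lean on these libraries where they do the work, as an engineer would, in place of code of your own. Each camera call takes 0.05 s, during which the arm holds its last target.

### The job

The tube-label printer is out of labels and must be opened for a new roll. Put one fingertip on each of its two blue cover-release keys, press both down together and keep them down until the cover has sprung up; then let go of the keys and, with a fingertip, push the raised cover on until it stands fully back, past upright. Only press and push: do not lift, tip or shove the printer, and leave everything around it where it is.

Things in the scene. Friction and masses are not known exactly. Their poses are not given: they have to be found in the camera images.
- printer: light-grey desktop label printer loose on rubber feet, 1.6 kg, 190 mm deep (its x), 104 wide (its y), 126 high when shut. Origin: centre of its underside, on the counter. x points from its front (keys, towards the robot) to its back (hinge), y left looking along x, z up. A low front deck (x -98 to -46 mm, 47 mm high) carries two blue keys; behind it a domed cover 100 mm wide closes the bay
- key_left_top (a point): centre of the flat top of the left blue release key, 30 mm (printer x) by 26 mm (printer y); moves with the key. Key up: at (-81, +33, 66) mm in the printer's frame, so the key centres are 66 mm apart along the printer's y, with a gap of 40 mm between the keys. A thin steel hook, part of the key, rises 4 mm behind the pad to a height of 78 mm
- key_right_top (a point): the same for the right blue key, at (-81, -33, 66) mm in the printer's frame with the key up
- key_left (a joint): angle of the left key, a sprung rocker: 0 up, 0.26 rad fully down on its stop, its pad centre then 5.5 mm lower. Its hook frees the cover at about 0.17 rad (3.5 mm). About 1 N starts it, 3 N holds it fully down; it springs back when let go. Either hook alone keeps the cover shut
- key_right (a joint): angle of the right key, as for the left
- cover (a joint): angle of the cover about its hinge at the printer's back: 0 shut, growing as the lip rises and swings back, stop at 1.75 rad. With both hooks off, a weak spring lifts it in about 2 s to about 1.1 rad, where it stays; from there about 1 N at the lip swings it on, and its stiff hinge keeps it where it is left
- cover_hinge (a point): on the hinge axis (parallel to the printer's y), in the middle of the cover's width: (88, 0, 66) mm in the printer's frame
- cover_lip (a point): middle of the front lower edge (lip) of the cover, 138 mm from the hinge axis; the lip is straight, 100 mm wide, 4 mm thick. Shut: at (-50, 0, 66) mm in the printer's frame; at angle q: (88 - 138 cos q, 0, 66 + 138 sin q) mm. The cover is hollow; once raised, its open underside faces the printer's front
- spare_roll: bystander: the new roll of white labels, lying flat beside the printer: 84 mm across, 40 mm high, dark core; origin at the centre of its underside
- specimen_cup: bystander: translucent cup with a yellow screw lid, 66 mm across, 71 mm high, beside the printer; origin at the centre of its underside
- tube_rack: bystander: white rack of capped blood tubes, 190 x 84 mm, 92 mm high; origin at the centre of its underside
- cotton_jar: bystander: pink jar with white cotton wool on top, 96 mm across, 102 mm high; origin at the centre of its underside
- tape_roll: bystander: white roll of tape lying flat, blue core, 84 mm across, 50 mm high; origin at the centre of its underside
- soap_bottle: bystander: white pump bottle, 74 mm across, 182 mm high; origin at the centre of its underside

How it is judged:
On the way, in this order (a step that is already met when the one before it is completed fails the run):
1. both keys are held down together until the cover has sprung up (value of joint each of key_left, key_right above 0.15 rad and value of joint cover above 0.85 rad), for 0.1 s.
2. the keys are let go and the cover is pushed fully back (value of joint each of key_left, key_right below 0.05 rad and value of joint cover above 1.58 rad), for 0.2 s.
At the end, for the whole second after the job is handed in: The cover stands open past upright (over 1.58 rad; its stop is at 1.75) and at rest, both keys have sprung back up (under 0.05 rad), the printer stands level within 30 mm of where it was, and every bystander is within 30 mm of where it was (all of step 2 and velocity of joint cover between -0.1 and 0.1 rad/s and distance of each of printer, spare_roll, specimen_cup, tube_rack, cotton_jar, tape_roll, soap_bottle from where it was at the start of the episode below 0.03 m and angle between printer's own z axis and vertical below 0.05 rad); the robot touches nothing.
It fails at once if the printer is lifted, tipped (over 0.12 rad) or shoved over 30 mm (distance of printer from where it was at the start of the episode above 0.03 m or angle between printer's own z axis and vertical above 0.12 rad or height (world z) of printer above 0.015 m).
It fails at once if something around the printer is moved over 30 mm or lifted (distance of any of spare_roll, specimen_cup, tube_rack, cotton_jar, tape_roll, soap_bottle from where it was at the start of the episode above 0.03 m).
It also fails if it takes over 51 s, if anything falls off the work surface, if the arm or the gripper's body presses on something with over 40 N, if the wrist force passes 120 N, or if a joint passes its speed limit or range.

## Working session

There is one attempt and no reset: what is moved stays moved. The work goes in short steps, Python scripts to look and compute and a shell command to move; the robot and the scene stay as the last step left them, time stands still between calls to the robot, and variables do not carry over. Pictures are saved under pics/ and viewed, and the job is handed in when it is done.

```bash
mkdir -p pics; ls
cat > h.py <<'E'
import numpy as np,cv2
from workcell import bot
def cal(n):
    c=bot.get_calibration(n);R=cv2.Rodrigues(np.array(c['rvec'],float))[0];return c,R,np.array(c['tvec'],float)
def cloud(n,d):
    c,R,t=cal(n);v,u=np.mgrid[:400,:640]
    P=np.stack([(u-c['cx'])/c['fx']*d,(v-c['cy'])/c['fy']*d,d],-1)
    return (P-t)@R
def proj(n,X):
    c,R,t=cal(n);p=np.atleast_2d(X)@R.T+t
    return np.stack([c['fx']*p[:,0]/p[:,2]+c['cx'],c['fy']*p[:,1]/p[:,2]+c['cy']],-1)
E
python3 - <<'E'
from h import *
for n in('scene','top'):
    im,d=bot.read_camera(n);np.savez(f'{n}0.npz',im=im,d=d);cv2.imwrite(f'pics/{n}0.png',im[...,::-1])
    c,R,t=cal(n);print(n,-R.T@t,c['fx'])
s=bot.read_state();print(s)
E
```

```text
pics
scene [ 1.43247807 -0.51589502  0.70318532] 369.2408009802768
top [ 0.39852491 -0.04381339  1.19261935] 362.3277512866252
{'time': 0.1, 'q': array([ 1.12310414e+00,  2.64696468e-01,  1.60522971e+00,  1.30531944e-05,
        1.27372160e+00, -3.69279358e-02]), 'joint_vel': array([-4.84500937e-04, -8.66658865e-04, -2.68068952e-03, -3.13679592e-03,
       -9.23873930e-05, -6.91509704e-04]), 'joint_torque': array([ 1.94799372e-05, -5.16704786e+01, -3.68590307e+01, -1.03722641e-04,
        6.29188959e-03,  5.71728265e-05]), 'tool_pos': array([0.26927491, 0.61827234, 0.24407811]), 'tcp_rot': array([ 0.32065427,  1.54718144, -0.32380174]), 'wrist_force': array([-0.22951524,  0.4560419 , -0.6288291 ]), 'torque': array([-0.01821129,  0.03976508, -0.02217981]), 'width': 0.9990730803485287}
```

View pics/scene0.png

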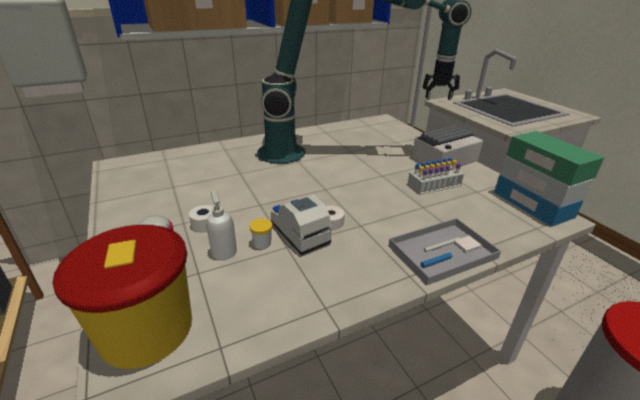

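View pics/top0.png

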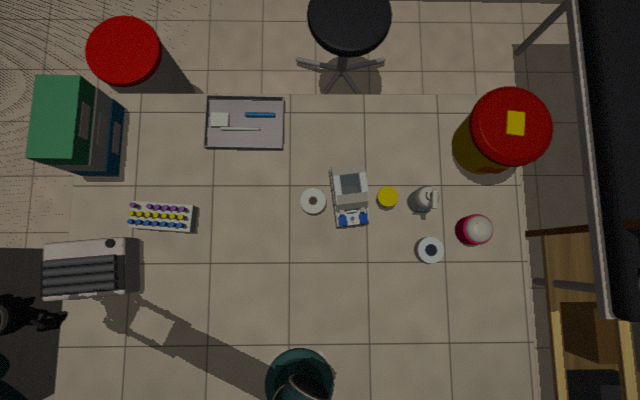

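The top picture shows the printer at about (350,198), with its blue keys at about (341,218) and (361,217). The label roll is at (313,201) and the cup at (387,197). Next I'll enlarge the crop and measure the points.

Run:
```python
from h import *
z=np.load('top0.npz');im,d=z['im'],z['d'];P=cloud('top',d)
cv2.imwrite('pics/topcrop.png',cv2.resize(im[155:240,290:410,::-1],None,fx=6.6,fy=6.6,interpolation=cv2.INTER_CUBIC))
hsv=cv2.cvtColor(im,cv2.COLOR_RGB2HSV)
m=(hsv[...,0]>100)&(hsv[...,0]<130)&(hsv[...,1]>150);m[:200]=0;m[235:]=0;m[:,:325]=0;m[:,375:]=0
n,l,st,ce=cv2.connectedComponentsWithStats(m.astype(np.uint8))
for i in range(1,n):
    print(st[i],ce[i],np.median(P[l==i],0),P[l==i].mean(0))
reg=P[160:235,325:375].reshape(-1,3)
# top points of printer
for lo,hi in((.10,.14),(.04,.052),(.06,.08)):
    q=reg[(reg[:,2]>lo)&(reg[:,2]<hi)];print(lo,len(q),cv2.minAreaRect(q[:,:2].astype(np.float32)*1000),q[:,2].mean())
q=reg[(reg[:,2]>.03)];r=cv2.minAreaRect(q[:,:2].astype(np.float32)*1000);print(r)
```

```text
[360 213   7  10  63] [363.04761905 217.85714286] [ 0.50869531 -0.2021866   0.06768551] [ 0.50912122 -0.20233784  0.06732175]
[339 216   8  10  67] [342.28358209 220.56716418] [ 0.49966918 -0.13640456  0.06728827] [ 0.50084628 -0.13721209  0.0670613 ]
0.1 1288 ((608.5894775390625, -158.1180877685547), (120.44189453125, 100.28502655029297), 6.94601583480835) 0.12044082116479116
0.04 225 ((544.662353515625, -134.53648376464844), (189.5779266357422, 103.61015319824219), 46.66328048706055) 0.047398269716665796
0.06 359 ((583.7400512695312, -161.163330078125), (188.00860595703125, 104.1377182006836), 6.933694362640381) 0.06821276499792267
((530.120849609375, -149.97744750976562), (156.02655029296875, 300.0147705078125), 78.58267211914062)
```

View pics/topcrop.png

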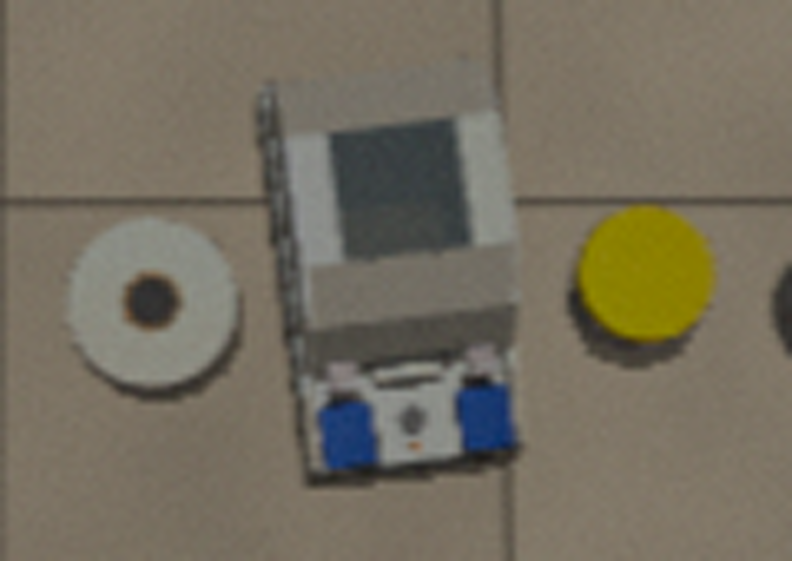

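The two key centres measure 66 mm apart at z≈67 mm, which matches what was given. The printer's origin is at about (0.585, -0.160) with a yaw of about 7°. I'll write a helper that works out the moves.

```bash
cat >> h.py <<'E'
from scipy.spatial.transform import Rotation as Ro
O=np.array([.5848,-.1604,0]);YAW=.1215
def Rp():return Ro.from_euler('z',YAW).as_matrix()
def W(p):return O+Rp()@(np.array(p)/1000.)
def want(tip,tilt,off=14.,flip=False):
    """tip mm in printer frame; tilt deg: tool leans back to robot"""
    t=np.radians(tilt);x=np.array([np.sin(t),0,-np.cos(t)]);y=np.array([0,-1. if flip else 1.,0])
    R=Rp()@np.stack([x,y,np.cross(x,y)],1)
    return W(tip)-R[:,0]*off/1000,R
def go(p,R,s=None):
    s=s or bot.read_state();R0=Ro.from_rotvec(s['tcp_rot'])
    print('t',s['time'],'pos',s['tool_pos'].round(4),'F',s['wrist_force'].round(1),'w',s['width'])
    print('dp cm',((R0.inv().apply(p-s['tool_pos']))*100).round(2),'rot',(R0.inv()*Ro.from_matrix(R)).as_rotvec().round(3))
E
python3 - <<'E'
from h import *
s=bot.read_state();print(Ro.from_rotvec(s['tcp_rot']).as_matrix().round(3))
print(proj('top',[W([-81,33,66]),W([-81,-33,66])]))
for f in(0,1):
    p,R=want([-81,0,130],15,flip=f);print(p);go(p,R);go(np.array([.45,.3,.25]),R)
E
```

```text
[[-0.001  0.399  0.917]
 [-0.002  0.917 -0.399]
 [-1.    -0.002 -0.   ]]
[[342.33694873 220.7380847 ]
 [363.19675885 218.12622617]]
[ 0.50080038 -0.17065647  0.14352296]
t 0.1 pos [0.2693 0.6183 0.2441] F [-0.2  0.5 -0.6] w 0.9990730803485287
dp cm [ 10.18 -63.06  52.73] rot [-0.529 -0.256  0.072]
t 0.1 pos [0.2693 0.6183 0.2441] F [-0.2  0.5 -0.6] w 0.9990730803485287
dp cm [ -0.55 -21.96  29.28] rot [-0.529 -0.256  0.072]
[ 0.50080038 -0.17065647  0.14352296]
t 0.1 pos [0.2693 0.6183 0.2441] F [-0.2  0.5 -0.6] w 0.9990730803485287
dp cm [ 10.18 -63.06  52.73] rot [2.59  0.096 0.342]
t 0.1 pos [0.2693 0.6183 0.2441] F [-0.2  0.5 -0.6] w 0.9990730803485287
dp cm [ -0.55 -21.96  29.28] rot [2.59  0.096 0.342]
```

```bash
python3 -m creep '[{"grip":5.15,"dp":[-2,-4,6],"rotation":[-0.1,-0.05,0.014]},{"grip":5.15,"dp":[-2,-7,9.5],"rotation":[-0.2,-0.1,0.03]},{"grip":5.15,"dp":[-2,-10,13],"rotation":[-0.3,-0.15,0.04]},{"grip":5.15,"dp":[-2,-13,17],"rotation":[-0.4,-0.2,0.055]},{"grip":5.15,"dp":[-2,-16,20],"rotation":[-0.53,-0.256,0.072]}]'
python3 - <<'E'
from h import *
p,R=want([-81,0,130],15);p[2]=.25;go(p,R);print(bot.read_state()['q'].round(2))
E
```

```text
time: 0.52
tool_pos: [0.3684, 0.4362, 0.2645]
tcp_rot: [-0.072, 1.311, 0.097]
wrist_force: [1.4, 0.4, -0.1]
width: 0.6
t 0.5167 pos [0.3684 0.4362 0.2645] F [ 1.4  0.4 -0.1] w 0.6004821722647317
dp cm [  2.88 -61.79   5.79] rot [-0.009 -0.003  0.   ]
[ 0.93 -0.05  1.94 -0.21  1.09 -0.67]
```

```bash
python3 -m creep '[{"grip":5.15,"dp":[0,-4,2],"rotation":[0,0,0]},{"grip":5.15,"dp":[0,-8,3],"rotation":[0,0,0]},{"grip":5.15,"dp":[0,-12,4],"rotation":[0,0,0]},{"grip":5.15,"dp":[0,-16,5],"rotation":[0,0,0]},{"grip":5.15,"dp":[0,-20,5],"rotation":[0,0,0]}]'
python3 -m creep '[{"grip":5.15,"dp":[0,-4,0],"rotation":[0,0,0]},{"grip":5.15,"dp":[0,-8,0],"rotation":[0,0,0]},{"grip":5.15,"dp":[0,-12,0],"rotation":[0,0,0]},{"grip":5.15,"dp":[0,-16,0],"rotation":[0,0,0]},{"grip":5.15,"dp":[0,-20,0],"rotation":[0,0,0]}]'
python3 - <<'E'
from h import *
p,R=want([-81,0,130],15);p[2]=.25;go(p,R);print(bot.read_state()['q'].round(2))
E
```

```text
time: 0.93
tool_pos: [0.4381, 0.242, 0.277]
tcp_rot: [-0.067, 1.312, 0.094]
wrist_force: [1.0, -0.3, 1.5]
width: 0.607
time: 1.35
tool_pos: [0.4577, 0.043, 0.2756]
tcp_rot: [-0.067, 1.313, 0.094]
wrist_force: [1.4, 0.5, 0.6]
width: 0.604
t 1.35 pos [0.4577 0.043  0.2756] F [1.4 0.5 0.6] w 0.6038201740237211
dp cm [  2.9  -21.72   1.31] rot [-0.015 -0.006  0.   ]
[ 0.02 -0.35  2.16  0.03  1.08 -1.67]
```

```bash
python3 -m creep '[{"grip":5.15,"dp":[0,-4,0.5],"rotation":[0,0,0]},{"grip":5.15,"dp":[0,-8,1],"rotation":[0,0,0]},{"grip":5.15,"dp":[0,-12,1.3],"rotation":[0,0,0]},{"grip":5.15,"dp":[0,-16,1.3],"rotation":[0,0,0]},{"grip":5.15,"dp":[0,-20,1.3],"rotation":[-0.015,-0.006,0]}]'
python3 -m creep '[{"grip":5.15,"dp":[1,-1,0],"rotation":[0,0,0]},{"grip":5.15,"dp":[1,-1.72,0],"rotation":[0,0,0]},{"grip":5.15,"dp":[1,-1.72,0],"rotation":[0,0,0]}]'
python3 - <<'E'
from h import *
p,R=want([-81,0,100],15);go(p,R);print(bot.read_state()['q'].round(2))
E
```

```text
time: 1.77
tool_pos: [0.4919, -0.1548, 0.2782]
tcp_rot: [-0.079, 1.307, 0.103]
wrist_force: [0.8, 0.0, 0.1]
width: 0.602
time: 2.02
tool_pos: [0.496, -0.1701, 0.2672]
tcp_rot: [-0.076, 1.31, 0.103]
wrist_force: [1.4, -0.1, -0.4]
width: 0.605
t 2.0167 pos [ 0.496  -0.1701  0.2672] F [ 1.4 -0.1 -0.4] w 0.6051547352222233
dp cm [14.97 -0.14 -3.49] rot [-0.003 -0.003 -0.001]
[-0.47 -0.18  2.05  0.17  1.07 -2.22]
```

```bash
python3 -m creep '[{"grip":5.15,"dp":[3,-0.14,-2],"rotation":[0,0,0]},{"grip":5.15,"dp":[6,-0.14,-3],"rotation":[0,0,0]},{"grip":5.15,"dp":[9,-0.14,-3.5],"rotation":[0,0,0]},{"grip":5.15,"dp":[12,-0.14,-3.5],"rotation":[0,0,0]},{"grip":5.15,"dp":[14,-0.14,-3.5],"rotation":[-0.003,-0.003,0]}]'
python3 - <<'E'
from h import *
im,d=bot.read_camera('top');cv2.imwrite('pics/t1.png',cv2.resize(im[155:260,290:410,::-1],None,fx=5.5,fy=5.5,interpolation=cv2.INTER_CUBIC))
im,d=bot.read_camera('scene');cv2.imwrite('pics/s1.png',cv2.resize(im[150:270,230:380,::-1],None,fx=5,fy=5,interpolation=cv2.INTER_CUBIC))
p,R=want([-81,0,70],15);go(p,R)
E
```

```text
time: 2.43
tool_pos: [0.4981, -0.1677, 0.1216]
tcp_rot: [-0.081, 1.307, 0.109]
wrist_force: [-0.3, -0.4, 0.4]
width: 0.604
t 2.5333 pos [ 0.4966 -0.1669  0.1202] F [ 0.5  0.1 -0.2] w 0.6037384922929492
dp cm [ 3.64 -0.44 -0.58] rot [ 0.004 -0.004 -0.006]
```

View pics/t1.png

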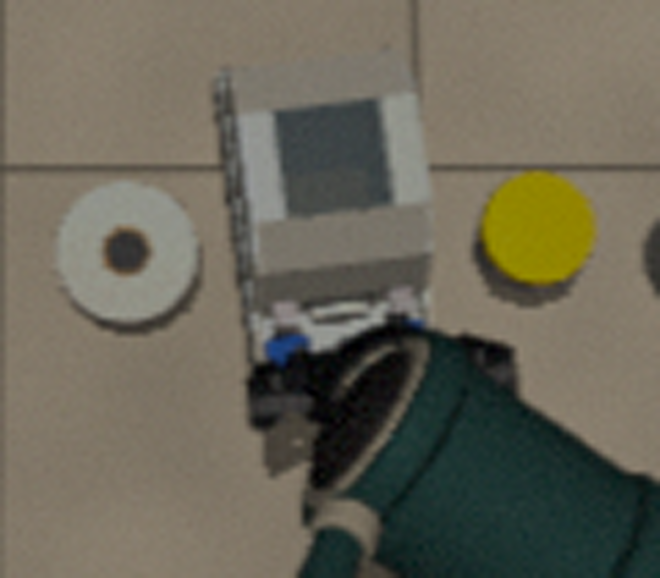

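View pics/s1.png

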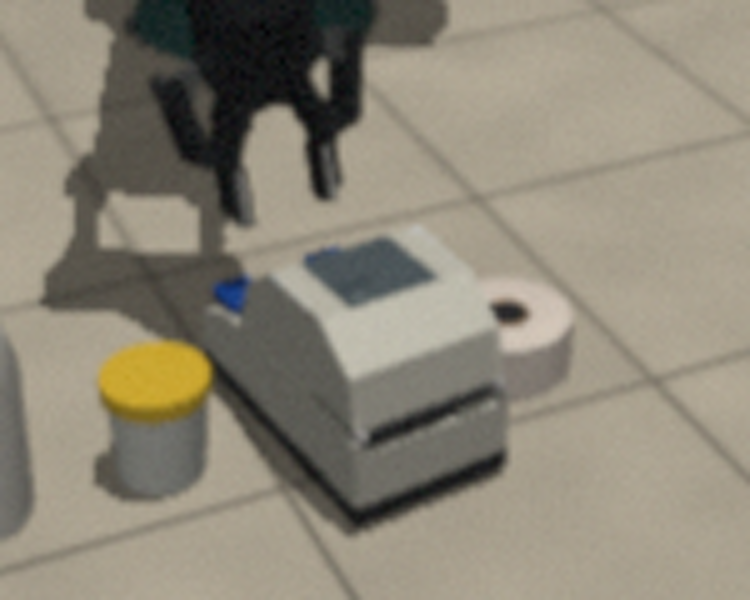

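The fingers hang about 50 mm above the deck, one over each key: scene crop (240,215) and (325,190), with the keys at (232,293) and (322,255). The tool is about 4 mm off to the left, so I'll correct that on the way down.

```bash
python3 -m creep '[{"grip":5.15,"dp":[1,-0.44,-0.4],"rotation":[0,0,0]},{"grip":5.15,"dp":[2,-0.44,-0.58],"rotation":[0.004,-0.004,-0.006]},{"grip":5.15,"dp":[3,-0.44,-0.58],"rotation":[0.004,-0.004,-0.006]},{"grip":5.15,"dp":[3,-0.44,-0.58],"rotation":[0.004,-0.004,-0.006]},{"grip":5.15,"dp":[3,-0.44,-0.58],"rotation":[0.004,-0.004,-0.006]}]'
python3 - <<'E'
from h import *
p,R=want([-81,0,66],15);go(p,R)
E
```

```text
time: 2.95
tool_pos: [0.5024, -0.1746, 0.0943]
tcp_rot: [-0.082, 1.3, 0.098]
wrist_force: [-0.0, -0.9, -1.2]
width: 0.601
t 2.95 pos [ 0.5024 -0.1746  0.0943] F [-0.  -0.9 -1.2] w 0.6005214250215625
dp cm [ 1.39  0.42 -0.51] rot [-0.001  0.007  0.006]
```

```bash
python3 -m creep '[{"grip":5.15,"dp":[0,0,0],"rotation":[0,0,0]},{"grip":5.15,"dp":[0,0,0],"rotation":[0,0,0]}]'
python3 - <<'E'
from h import *
p,R=want([-81,0,66],15);go(p,R)
E
python3 -m creep '[{"grip":5.15,"dp":[0,0,0],"rotation":[0,0,0]}]'
python3 - <<'E'
from h import *
p,R=want([-81,0,66],15);go(p,R)
E
```

```text
time: 3.12
tool_pos: [0.5029, -0.1751, 0.095]
tcp_rot: [-0.083, 1.298, 0.097]
wrist_force: [-0.1, 0.4, 1.3]
width: 0.601
t 3.1167 pos [ 0.5029 -0.1751  0.095 ] F [-0.1  0.4  1.3] w 0.6006134047064309
dp cm [ 1.45  0.48 -0.56] rot [-0.001  0.009  0.007]
time: 3.2
tool_pos: [0.5027, -0.1751, 0.0948]
tcp_rot: [-0.082, 1.299, 0.097]
wrist_force: [1.0, 0.1, 0.4]
width: 0.603
t 3.2 pos [ 0.5027 -0.1751  0.0948] F [1.  0.1 0.4] w 0.6030380115603758
dp cm [ 1.43  0.47 -0.54] rot [-0.001  0.008  0.007]
```

```bash
python3 -m creep '[{"grip":5.15,"dp":[0.3,0.47,-0.54],"rotation":[0,0.008,0.007]},{"grip":5.15,"dp":[0.6,0.47,-0.54],"rotation":[0,0.008,0.007]},{"grip":5.15,"dp":[0.9,0.47,-0.54],"rotation":[0,0.008,0.007]},{"grip":5.15,"dp":[0.9,0.47,-0.54],"rotation":[0,0.008,0.007]},{"grip":5.15,"dp":[0.9,0.47,-0.54],"rotation":[0,0.008,0.007]}]'
python3 - <<'E'
from h import *
p,R=want([-81,0,66],15);go(p,R)
for n,c in(('top',(170,250,300,400)),('scene',(190,255,260,345))):
    im,d=bot.read_camera(n);cv2.imwrite(f'pics/{n}2.png',cv2.resize(im[c[0]:c[1],c[2]:c[3],::-1],None,fx=7.5,fy=7.5,interpolation=cv2.INTER_CUBIC))
E
```

```text
time: 3.62
tool_pos: [0.4986, -0.1703, 0.0833]
tcp_rot: [-0.077, 1.309, 0.104]
wrist_force: [-0.6, 0.0, -0.5]
width: 0.6
t 3.6167 pos [ 0.4986 -0.1703  0.0833] F [-0.6  0.  -0.5] w 0.6004604856236524
dp cm [ 0.42 -0.06  0.11] rot [-0.002 -0.002 -0.001]
```

View pics/scene2.png

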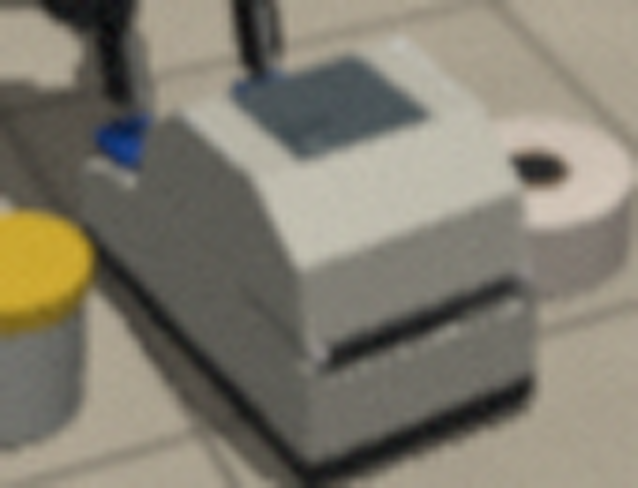

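View pics/top2.png

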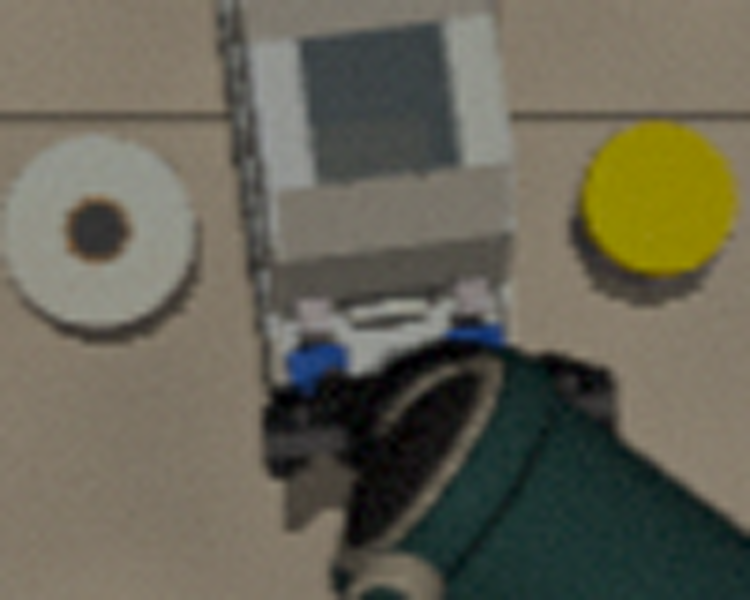

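The fingertips are just above the blue pads: scene crop (125,100) above the right key at (122,140), and (260,72) at the left key. Now I'll press in small steps and watch the force.

```bash
python3 -m creep '[{"grip":5.15,"dp":[0.2,-0.06,0.05],"rotation":[0,0,0]},{"grip":5.15,"dp":[0.4,-0.06,0],"rotation":[0,0,0]},{"grip":5.15,"dp":[0.6,-0.06,-0.04],"rotation":[0,0,0]},{"grip":5.15,"dp":[0.6,-0.06,-0.04],"rotation":[0,0,0]}]'
python3 -m creep '[{"grip":5.15,"dp":[0.1,0,-0.03],"rotation":[0,0,0]},{"grip":5.15,"dp":[0.2,0,-0.06],"rotation":[0,0,0]},{"grip":5.15,"dp":[0.2,0,-0.06],"rotation":[0,0,0]}]'
python3 -m creep '[{"grip":5.15,"dp":[0.1,0,-0.03],"rotation":[0,0,0]},{"grip":5.15,"dp":[0.2,0,-0.06],"rotation":[0,0,0]},{"grip":5.15,"dp":[0.2,0,-0.06],"rotation":[0,0,0]}]'
```

```text
time: 4.05
tool_pos: [0.5001, -0.171, 0.0776]
tcp_rot: [-0.078, 1.308, 0.103]
wrist_force: [-0.1, -0.7, 0.4]
width: 0.602
time: 4.3
tool_pos: [0.4998, -0.171, 0.0756]
tcp_rot: [-0.078, 1.309, 0.103]
wrist_force: [-2.1, -1.2, 2.1]
width: 0.603
time: 4.55
tool_pos: [0.4996, -0.1709, 0.0735]
tcp_rot: [-0.078, 1.309, 0.103]
wrist_force: [-3.0, -1.6, 3.9]
width: 0.604
```

```bash
python3 -m creep '[{"grip":5.15,"dp":[0.1,0,-0.03],"rotation":[0,0,0]},{"grip":5.15,"dp":[0.2,0,-0.06],"rotation":[0,0,0]},{"grip":5.15,"dp":[0.2,0,-0.06],"rotation":[0,0,0]}]'
python3 -m creep '[{"grip":5.15,"dp":[0.1,0,-0.03],"rotation":[0,0,0]},{"grip":5.15,"dp":[0.2,0,-0.06],"rotation":[0,0,0]},{"grip":5.15,"dp":[0.2,0,-0.06],"rotation":[0,0,0]}]'
python3 - <<'E'
from h import *
p,R=want([-81,0,60.5],15);go(p,R)
for n,c in(('scene',(170,255,260,345)),):
    im,d=bot.read_camera(n);cv2.imwrite(f'pics/{n}3.png',cv2.resize(im[c[0]:c[1],c[2]:c[3],::-1],None,fx=7,fy=7,interpolation=cv2.INTER_CUBIC))
E
```

```text
time: 4.8
tool_pos: [0.4995, -0.1709, 0.0713]
tcp_rot: [-0.078, 1.309, 0.104]
wrist_force: [-4.9, -1.8, 4.3]
width: 0.602
time: 5.05
tool_pos: [0.4994, -0.171, 0.07]
tcp_rot: [-0.078, 1.309, 0.104]
wrist_force: [-10.1, -0.8, 11.7]
width: 0.601
t 5.05 pos [ 0.4994 -0.171   0.07  ] F [-10.1  -0.8  11.7] w 0.600975989732872
dp cm [-0.35  0.01  0.25] rot [-0.001 -0.002 -0.001]
```

View pics/scene3.png

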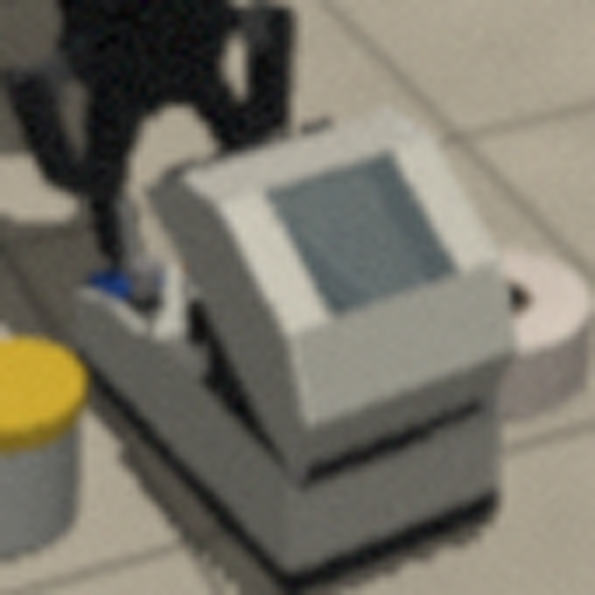

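The cover is rising: its lip is at about (165,185) in the crop. Both keys are on their stops, so I'll hold while it finishes opening.

```bash
for i in 1; do python3 -m creep '[{"grip":5.15,"dp":[-0.03,0,-0.05],"rotation":[0,0,0]},{"grip":5.15,"dp":[-0.03,0,-0.05],"rotation":[0,0,0]},{"grip":5.15,"dp":[-0.03,0,-0.05],"rotation":[0,0,0]},{"grip":5.15,"dp":[-0.03,0,-0.05],"rotation":[0,0,0]},{"grip":5.15,"dp":[-0.03,0,-0.05],"rotation":[0,0,0]}]'; done
python3 -m creep '[{"grip":5.15,"dp":[0,0,0],"rotation":[0,0,0]},{"grip":5.15,"dp":[0,0,0],"rotation":[0,0,0]},{"grip":5.15,"dp":[0,0,0],"rotation":[0,0,0]},{"grip":5.15,"dp":[0,0,0],"rotation":[0,0,0]},{"grip":5.15,"dp":[0,0,0],"rotation":[0,0,0]}]'
python3 -m creep '[{"grip":5.15,"dp":[0,0,0],"rotation":[0,0,0]},{"grip":5.15,"dp":[0,0,0],"rotation":[0,0,0]},{"grip":5.15,"dp":[0,0,0],"rotation":[0,0,0]},{"grip":5.15,"dp":[0,0,0],"rotation":[0,0,0]},{"grip":5.15,"dp":[0,0,0],"rotation":[0,0,0]}]'
python3 -m creep '[{"grip":5.15,"dp":[0,0,0],"rotation":[0,0,0]},{"grip":5.15,"dp":[0,0,0],"rotation":[0,0,0]},{"grip":5.15,"dp":[0,0,0],"rotation":[0,0,0]},{"grip":5.15,"dp":[0,0,0],"rotation":[0,0,0]},{"grip":5.15,"dp":[0,0,0],"rotation":[0,0,0]}]'
python3 - <<'E'
from h import *
for n,c in(('scene',(160,255,250,345)),('top',(150,250,300,400))):
    im,d=bot.read_camera(n);np.savez(f'{n}4.npz',im=im,d=d);cv2.imwrite(f'pics/{n}4.png',cv2.resize(im[c[0]:c[1],c[2]:c[3],::-1],None,fx=6,fy=6,interpolation=cv2.INTER_CUBIC))
q=[1.1];print(proj('scene',[W([25,50,189]),W([25,-50,189])]),proj('top',[W([25,50,189]),W([25,-50,189])]))
E
```

```text
time: 5.52
tool_pos: [0.4993, -0.171, 0.0701]
tcp_rot: [-0.078, 1.308, 0.104]
wrist_force: [-6.1, -1.7, 8.1]
width: 0.605
time: 5.93
tool_pos: [0.4993, -0.171, 0.0701]
tcp_rot: [-0.078, 1.308, 0.104]
wrist_force: [-5.0, -0.9, 6.7]
width: 0.603
time: 6.35
tool_pos: [0.4993, -0.171, 0.0701]
tcp_rot: [-0.078, 1.308, 0.103]
wrist_force: [-5.4, 0.1, 7.8]
width: 0.603
time: 6.77
tool_pos: [0.4993, -0.171, 0.0701]
tcp_rot: [-0.078, 1.308, 0.104]
wrist_force: [-6.0, -1.1, 9.2]
width: 0.603
[[317.56567432 179.65182311]
 [286.80552966 188.99954228]] [[334.90671655 180.41808365]
 [369.8417994  176.19581605]]
```

View pics/scene4.png

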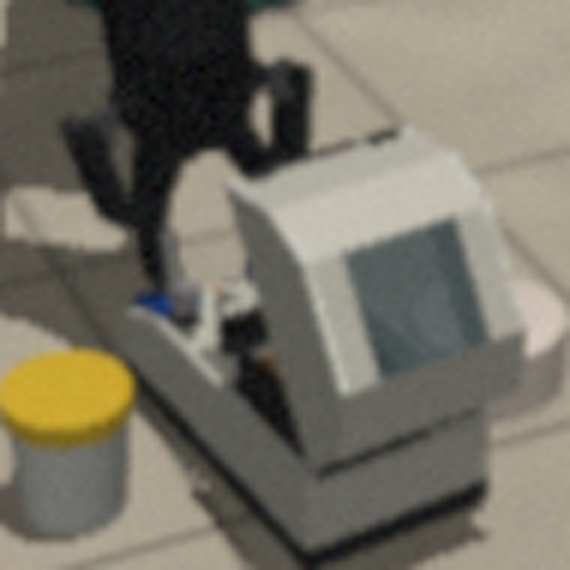

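View pics/top4.png

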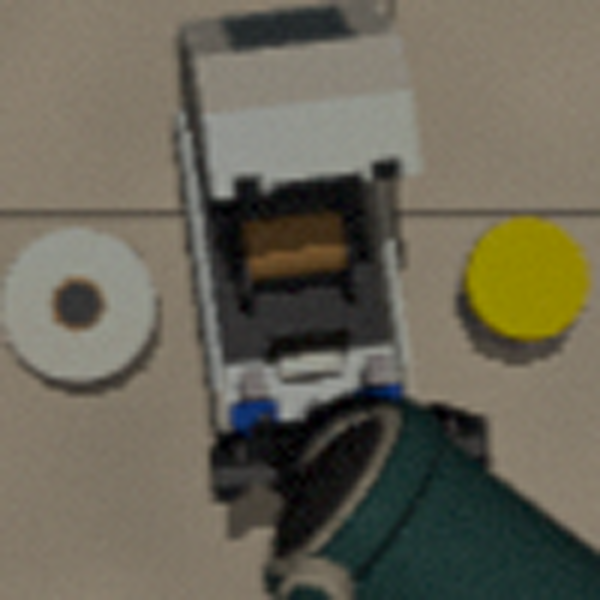

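The cover stands at about 1.05–1.1 rad. Its lip ends are at (230,178) and (408,128) in the scene crop, against a predicted (221,174) and (405,118). I'll back off along the tool axis to release the keys, then close the fingers.

```bash
python3 -m creep '[{"grip":5.15,"dp":[-1,0,0],"rotation":[0,0,0]},{"grip":5.15,"dp":[-4,0,0],"rotation":[0,0,0]},{"grip":5.15,"dp":[-8,0,0],"rotation":[0,0,0]},{"grip":0,"dp":[-12,0,0],"rotation":[0,0,0]},{"grip":0,"dp":[-14,0,0],"rotation":[0,0,0]}]'
python3 -m creep '[{"grip":0,"dp":[0,0,0],"rotation":[0,0,0]},{"grip":0,"dp":[0,0,0],"rotation":[0,0,0]},{"grip":0,"dp":[0,0,0],"rotation":[0,0,0]},{"grip":0,"dp":[0,0,0],"rotation":[0,0,0]}]'
python3 - <<'E'
from h import *
for n,c in(('scene',(150,255,240,345)),('top',(150,250,300,400))):
    im,d=bot.read_camera(n);np.savez(f'{n}5.npz',im=im,d=d);cv2.imwrite(f'pics/{n}5.png',cv2.resize(im[c[0]:c[1],c[2]:c[3],::-1],None,fx=5.5,fy=5.5,interpolation=cv2.INTER_CUBIC))
P=cloud('top',d)
hsv=cv2.cvtColor(im,cv2.COLOR_RGB2HSV)
m=(hsv[...,0]>100)&(hsv[...,0]<130)&(hsv[...,1]>150);m[:200]=0;m[235:]=0;m[:,:325]=0;m[:,375:]=0
n_,l,st,ce=cv2.connectedComponentsWithStats(m.astype(np.uint8))
for i in range(1,n_): print(st[i],ce[i],P[l==i].mean(0))
Q=(P-O)@Rp()*1000
s=(Q[...,2]>150)&(abs(Q[...,1])<55)&(Q[...,0]>0)&(Q[...,0]<140);q=Q[s]
for y in range(-50,51,20):
    k=q[abs(q[:,1]-y)<10]; print(y,k[k[:,0].argsort()[:3]].round())
p,R=want([-20,0,170],0);go(p,R);print(bot.read_state()['q'].round(2))
E
```

```text
time: 7.28
tool_pos: [0.4649, -0.1763, 0.2104]
tcp_rot: [-0.08, 1.302, 0.101]
wrist_force: [1.7, 0.9, 1.0]
width: 0.332
time: 7.62
tool_pos: [0.4625, -0.1747, 0.2029]
tcp_rot: [-0.076, 1.311, 0.105]
wrist_force: [-0.1, -0.2, -0.5]
width: 0.002
[360 213   7  10  63] [363.04761905 217.85714286] [ 0.50913968 -0.20236393  0.06712962]
[339 216   8  10  66] [342.22727273 220.56060606] [ 0.49780143 -0.13418299  0.10120011]
[365 226   1   1   1] [365. 226.] [ 0.46292777 -0.16803113  0.34076992]
[368 226   1   1   1] [368. 226.] [ 0.46212994 -0.17355572  0.3510066 ]
[351 231   1   1   1] [351. 231.] [ 0.4565527  -0.14385251  0.25523058]
[356 231   1   1   1] [356. 231.] [ 0.45728791 -0.15836157  0.24256796]
[358 232   1   1   1] [358. 232.] [ 0.44849712 -0.15045669  0.34664478]
-50 [[ 24. -42. 189.]
 [ 26. -48. 189.]
 [ 26. -45. 191.]]
-30 [[ 23. -21. 190.]
 [ 24. -39. 189.]
 [ 24. -36. 190.]]
-10 [[ 23. -18. 192.]
 [ 24. -16. 189.]
 [ 24. -13. 190.]]
10 [[ 23.   2. 191.]
 [ 23.   4. 190.]
 [ 24.   7. 189.]]
30 [[ 24.  27. 188.]
 [ 24.  30. 189.]
 [ 24.  36. 192.]]
50 [[ 25.  44. 191.]
 [ 26.  47. 190.]
 [ 26.  50. 189.]]
t 7.7167 pos [ 0.4625 -0.1748  0.2028] F [-0.8 -0.1 -0.7] w 0.001459549993725845
dp cm [ 4.44 -0.05  9.49] rot [-0.001  0.258 -0.003]
[-0.52 -0.19  2.18  0.19  0.96 -2.3 ]
```

View pics/scene5.png

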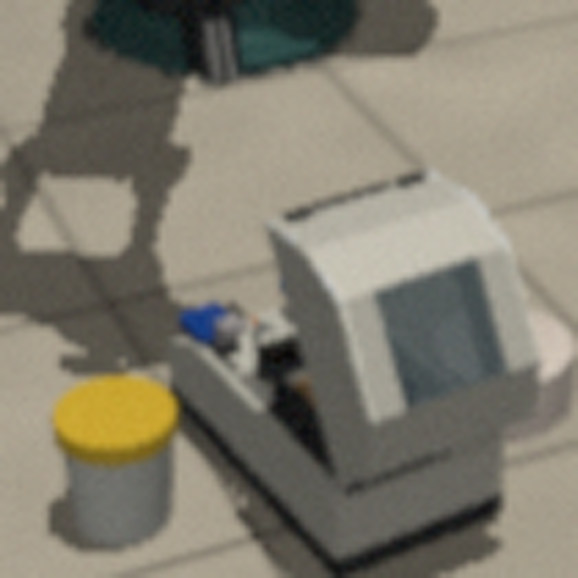

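View pics/top5.png

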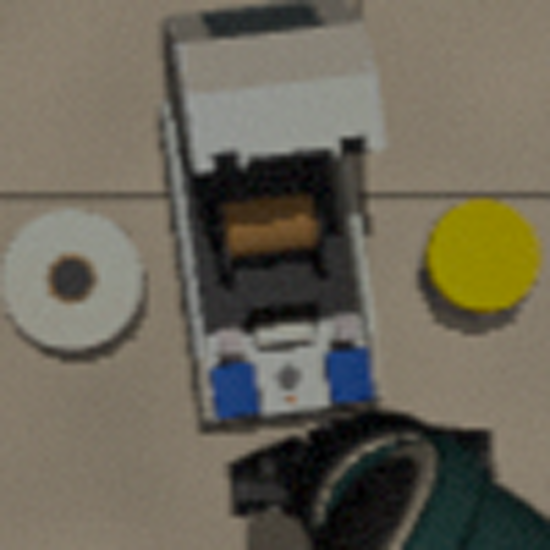

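The keys are up again and the printer hasn't moved. The lip is at (24, 0, 190) mm in the printer's frame, so the cover is at 1.1 rad. The fingers are shut. Next I'll bring the tip in front of the middle of the lip, a little below it.

Run:
```python
from h import *
p,R=want([-10,0,163],15);go(p,R)
```

```text
t 7.7167 pos [ 0.4625 -0.1748  0.2028] F [-0.8 -0.1 -0.7] w 0.001459549993725845
dp cm [ 5.33 -0.06  9.92] rot [-0.002 -0.004 -0.003]
```

```bash
python3 -m creep '[{"grip":0,"dp":[1.8,0,3],"rotation":[0,0,0]},{"grip":0,"dp":[3.5,0,6],"rotation":[0,0,0]},{"grip":0,"dp":[5,-0.06,8.5],"rotation":[0,0,0]},{"grip":0,"dp":[5.3,-0.06,9.9],"rotation":[0,0,0]},{"grip":0,"dp":[5.3,-0.06,9.9],"rotation":[0,0,0]}]'
python3 -m creep '[{"grip":0,"dp":[0,0,0],"rotation":[0,0,0]},{"grip":0,"dp":[0,0,0],"rotation":[0,0,0]}]'
python3 - <<'E'
from h import *
for n,c in(('scene',(130,255,230,355)),):
    im,d=bot.read_camera(n);cv2.imwrite(f'pics/{n}6.png',cv2.resize(im[c[0]:c[1],c[2]:c[3],::-1],None,fx=4.7,fy=4.7,interpolation=cv2.INTER_CUBIC))
s=bot.read_state()
for q in(1.1,1.25,1.4,1.55,1.67):
    p,R=want([88-138*np.cos(q)-5,0,66+138*np.sin(q)-24],15);go(p,R,s)
E
```

```text
time: 8.13
tool_pos: [0.5739, -0.1621, 0.1771]
tcp_rot: [-0.078, 1.31, 0.106]
wrist_force: [0.5, -0.1, 0.6]
width: -0.002
time: 8.3
tool_pos: [0.5709, -0.1626, 0.1779]
tcp_rot: [-0.077, 1.311, 0.104]
wrist_force: [0.1, -0.3, 0.4]
width: -0.001
t 8.35 pos [ 0.5709 -0.1628  0.1784] F [-0.2 -0.4  0.9] w 0.0026613475273076707
dp cm [0.78 0.07 2.99] rot [-0.002 -0.003 -0.002]
t 8.35 pos [ 0.5709 -0.1628  0.1784] F [-0.2 -0.4  0.9] w 0.0026613475273076707
dp cm [0.5  0.08 5.04] rot [-0.002 -0.003 -0.002]
t 8.35 pos [ 0.5709 -0.1628  0.1784] F [-0.2 -0.4  0.9] w 0.0026613475273076707
dp cm [0.53 0.08 7.11] rot [-0.002 -0.003 -0.002]
t 8.35 pos [ 0.5709 -0.1628  0.1784] F [-0.2 -0.4  0.9] w 0.0026613475273076707
dp cm [0.86 0.08 9.15] rot [-0.002 -0.003 -0.002]
t 8.35 pos [ 0.5709 -0.1628  0.1784] F [-0.2 -0.4  0.9] w 0.0026613475273076707
dp cm [ 1.35  0.08 10.73] rot [-0.002 -0.003 -0.002]
```

View pics/scene6.png

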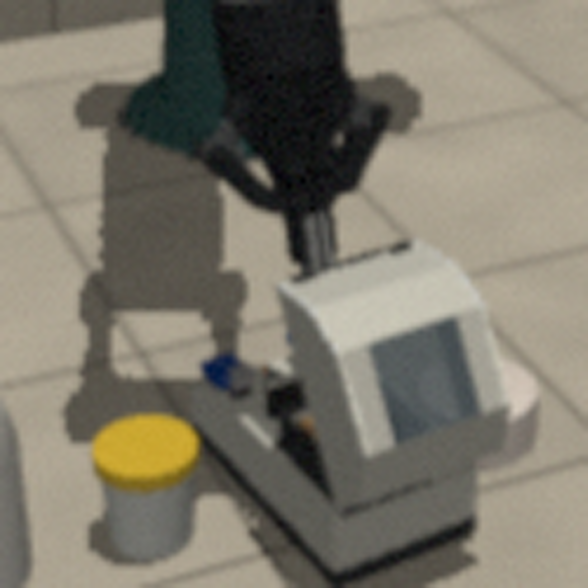

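The closed fingertips are at (318,265), in front of the middle of the lip, which runs from (285,290) to (410,245). Now I'll push.

```bash
python3 -m creep '[{"grip":0,"dp":[0.3,0.07,1],"rotation":[0,0,0]},{"grip":0,"dp":[0.5,0.07,2],"rotation":[0,0,0]},{"grip":0,"dp":[0.6,0.07,3],"rotation":[0,0,0]},{"grip":0,"dp":[0.6,0.07,3.5],"rotation":[0,0,0]},{"grip":0,"dp":[0.6,0.07,4],"rotation":[0,0,0]}]'
python3 -m creep '[{"grip":0,"dp":[0,0,0.4],"rotation":[0,0,0]},{"grip":0,"dp":[0,0,0.8],"rotation":[0,0,0]},{"grip":0,"dp":[0,0,1.2],"rotation":[0,0,0]},{"grip":0,"dp":[0,0,1.6],"rotation":[0,0,0]},{"grip":0,"dp":[0,0,2],"rotation":[0,0,0]}]'
python3 - <<'E'
from h import *
for n,c in(('scene',(130,255,230,355)),):
    im,d=bot.read_camera(n);cv2.imwrite(f'pics/{n}7.png',cv2.resize(im[c[0]:c[1],c[2]:c[3],::-1],None,fx=4.7,fy=4.7,interpolation=cv2.INTER_CUBIC))
s=bot.read_state()
for q in(1.4,1.55,1.67):
    p,R=want([88-138*np.cos(q)-5,0,66+138*np.sin(q)-24],15);go(p,R,s)
E
```

```text
time: 8.77
tool_pos: [0.6129, -0.1574, 0.1844]
tcp_rot: [-0.078, 1.308, 0.103]
wrist_force: [-0.6, 0.7, 0.2]
width: 0.001
time: 9.18
tool_pos: [0.6312, -0.155, 0.189]
tcp_rot: [-0.078, 1.309, 0.103]
wrist_force: [0.3, -0.6, 0.6]
width: 0.001
t 9.2333 pos [ 0.6321 -0.155   0.1894] F [ 0.6 -0.4  0.1] w 0.002578573007836744
dp cm [0.01 0.04 0.86] rot [-0.001  0.    -0.001]
t 9.2333 pos [ 0.6321 -0.155   0.1894] F [ 0.6 -0.4  0.1] w 0.002578573007836744
dp cm [0.35 0.05 2.9 ] rot [-0.001  0.    -0.001]
t 9.2333 pos [ 0.6321 -0.155   0.1894] F [ 0.6 -0.4  0.1] w 0.002578573007836744
dp cm [0.84 0.05 4.48] rot [-0.001  0.    -0.001]
```

View pics/scene7.png

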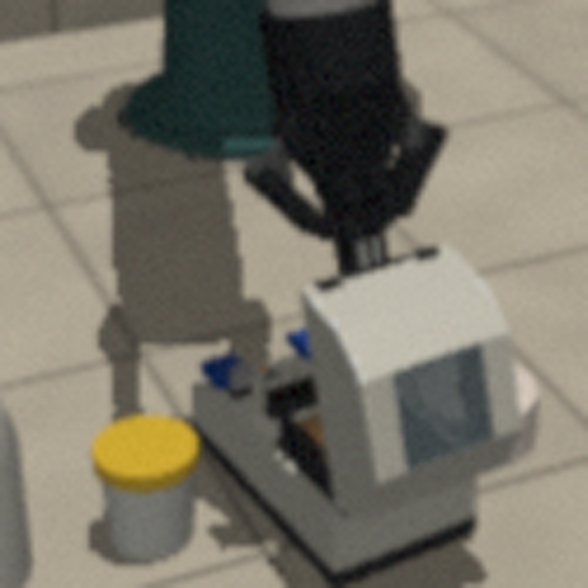

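The cover is moving back, with the lip now from (310,290) to (440,250) and almost no force. I'll keep pushing.

```bash
python3 -m creep '[{"grip":0,"dp":[0,0.04,0.5],"rotation":[0,0,0]},{"grip":0,"dp":[0.05,0.04,1],"rotation":[0,0,0]},{"grip":0,"dp":[0.1,0.04,1.5],"rotation":[0,0,0]},{"grip":0,"dp":[0.2,0.04,2],"rotation":[0,0,0]},{"grip":0,"dp":[0.3,0.04,2.5],"rotation":[0,0,0]}]'
python3 -m creep '[{"grip":0,"dp":[0.1,0,0.4],"rotation":[0,0,0]},{"grip":0,"dp":[0.2,0,0.8],"rotation":[0,0,0]},{"grip":0,"dp":[0.3,0,1.2],"rotation":[0,0,0]},{"grip":0,"dp":[0.4,0,1.5],"rotation":[0,0,0]},{"grip":0,"dp":[0.5,0,1.8],"rotation":[0,0,0]}]'
python3 - <<'E'
from h import *
for n,c in(('scene',(130,255,230,355)),):
    im,d=bot.read_camera(n);cv2.imwrite(f'pics/{n}8.png',cv2.resize(im[c[0]:c[1],c[2]:c[3],::-1],None,fx=4.7,fy=4.7,interpolation=cv2.INTER_CUBIC))
s=bot.read_state()
for q in(1.55,1.67,1.7):
    C=[88-138*np.cos(q),0,66+138*np.sin(q)]
    p,R=want([C[0]-5,0,C[2]-24],15);go(p,R,s);C[1]=50;D=C[:];D[1]=-50;print((proj('scene',[W(C),W(D)])-[230,130])*4.7)
E
```

```text
time: 9.65
tool_pos: [0.6563, -0.1517, 0.1926]
tcp_rot: [-0.078, 1.308, 0.103]
wrist_force: [-0.4, -0.6, -1.1]
width: 0.002
time: 10.07
tool_pos: [0.6746, -0.1494, 0.1922]
tcp_rot: [-0.078, 1.308, 0.103]
wrist_force: [-0.4, -0.4, 0.3]
width: 0.0
t 10.1167 pos [ 0.675  -0.1494  0.1922] F [ 0.7 -0.9 -0.6] w 0.0023345357682586763
dp cm [-0.49 -0.   -1.36] rot [-0.001 -0.001 -0.001]
[[468.06171693 253.76050014]
 [318.71323666 301.02442326]]
t 10.1167 pos [ 0.675  -0.1494  0.1922] F [ 0.7 -0.9 -0.6] w 0.0023345357682586763
dp cm [-0.   -0.    0.22] rot [-0.001 -0.001 -0.001]
[[484.33527868 266.93649822]
 [334.01356215 315.43571409]]
t 10.1167 pos [ 0.675  -0.1494  0.1922] F [ 0.7 -0.9 -0.6] w 0.0023345357682586763
dp cm [0.15 0.   0.61] rot [-0.001 -0.001 -0.001]
[[488.42219174 270.72914916]
 [337.88239726 319.55808463]]
```

View pics/scene8.png

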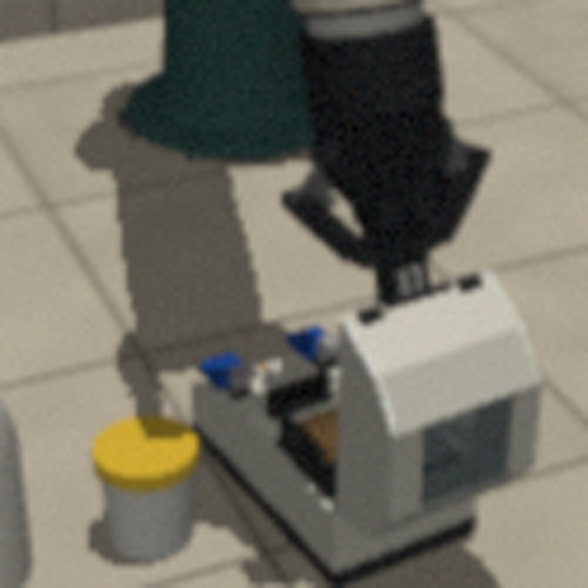

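The lip ends are at (343,322) and (490,275), which matches q≈1.7. I'll draw back and check.

```bash
python3 -m creep '[{"grip":0,"dp":[0,0,-1],"rotation":[0,0,0]},{"grip":0,"dp":[0,0,-3],"rotation":[0,0,0]},{"grip":0,"dp":[-1,0,-6],"rotation":[0,0,0]},{"grip":0,"dp":[-2,0,-9.5],"rotation":[0,0,0]},{"grip":0,"dp":[-4,0,-13],"rotation":[0,0,0]}]'
python3 -m creep '[{"grip":0,"dp":[-2,0,-3],"rotation":[0,0,0]},{"grip":0,"dp":[-4,0,-5],"rotation":[0,0,0]},{"grip":0,"dp":[-4,0,-5],"rotation":[0,0,0]},{"grip":0,"dp":[-4,0,-5],"rotation":[0,0,0]},{"grip":0,"dp":[-4,0,-5],"rotation":[0,0,0]}]'
python3 - <<'E'
from h import *
for n,c in(('scene',(130,255,230,355)),('top',(130,260,290,420))):
    im,d=bot.read_camera(n);cv2.imwrite(f'pics/{n}9.png',cv2.resize(im[c[0]:c[1],c[2]:c[3],::-1],None,fx=4.5,fy=4.5,interpolation=cv2.INTER_CUBIC))
P=cloud('top',d);hsv=cv2.cvtColor(im,cv2.COLOR_RGB2HSV)
z=np.load('top0.npz')
Q=(P-O)@Rp()*1000
for hh,nm in((z['im'],'before'),(im,'after')):
    hsv=cv2.cvtColor(hh,cv2.COLOR_RGB2HSV)
    m=(hsv[...,0]>100)&(hsv[...,0]<130)&(hsv[...,1]>150);m[:205]=0;m[226:]=0;m[:,:325]=0;m[:,375:]=0
    n_,l,st,ce=cv2.connectedComponentsWithStats(m.astype(np.uint8))
    print(nm,[(st[i][4],ce[i].round(1),np.median(Q[l==i][:,2]).round(1)) for i in range(1,n_)])
q=Q[(Q[...,2]>170)&(abs(Q[...,1])<55)&(Q[...,0]>50)&(Q[...,0]<220)]
for y in range(-40,41,20):
    k=q[abs(q[:,1]-y)<10];k=k[k[:,0].argsort()[:3]];print(y,k.round(),(np.pi-np.arctan2(k[:,2]-66,k[:,0]-88)).round(2))
go(bot.read_state()['tool_pos'],np.eye(3))
E
```

```text
time: 10.53
tool_pos: [0.5362, -0.165, 0.1947]
tcp_rot: [-0.077, 1.312, 0.106]
wrist_force: [-0.7, -0.3, 0.8]
width: -0.003
time: 10.95
tool_pos: [0.481, -0.173, 0.2233]
tcp_rot: [-0.078, 1.307, 0.103]
wrist_force: [-0.7, 0.6, 0.1]
width: 0.002
before [(np.int32(63), array([363. , 217.9]), np.float64(353.1)), (np.int32(67), array([342.3, 220.6]), np.float64(67.1))]
after [(np.int32(30), array([362.6, 215.6]), np.float64(67.3)), (np.int32(69), array([342.3, 220.6]), np.float64(67.1)), (np.int32(1), array([371., 217.]), np.float64(371.0)), (np.int32(3), array([358.3, 224. ]), np.float64(372.2)), (np.int32(1), array([353., 224.]), np.float64(272.4))]
-40 [[ 99. -49. 191.]
 [ 99. -48. 180.]
 [ 99. -39. 203.]] [1.66 1.67 1.65]
-20 [[ 99. -10. 206.]
 [ 99. -30. 207.]
 [100. -14. 201.]] [1.65 1.65 1.66]
0 [[ 99.  10. 204.]
 [100.  -5. 206.]
 [100.  -8. 204.]] [1.65 1.65 1.66]
20 [[ 99.  18. 207.]
 [ 99.  29. 202.]
 [100.  26. 198.]] [1.65 1.65 1.66]
40 [[ 98.  48. 171.]
 [ 98.  41. 209.]
 [ 99.  48. 180.]] [1.67 1.64 1.66]
t 11.05 pos [ 0.4813 -0.1727  0.2226] F [ 0.1  0.8 -0.5] w 0.0027361405959323666
dp cm [0. 0. 0.] rot [ 0.078 -1.309 -0.104]
```

View pics/scene9.png

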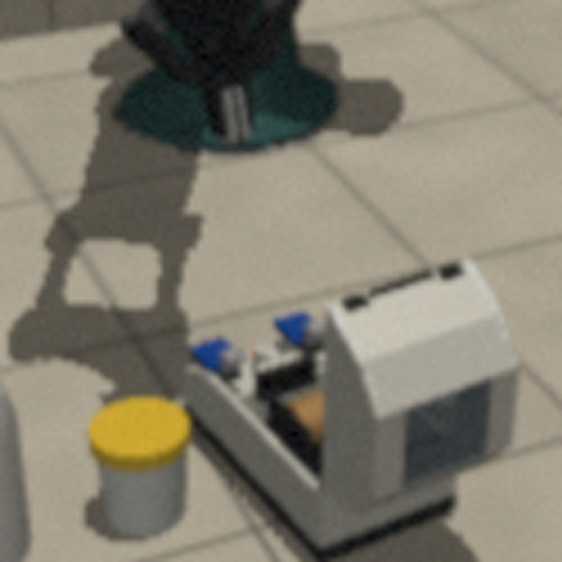

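View pics/top9.png

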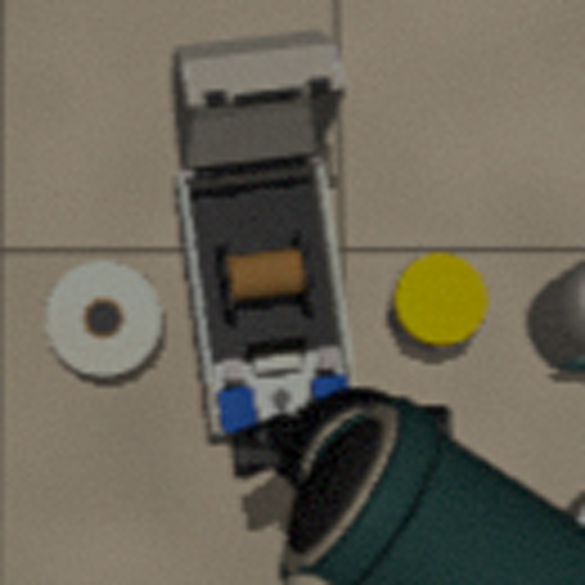

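The cover is at about 1.65 rad, measured across the full width of the lip. The keys are up (tops at 67 mm), the printer and its neighbours haven't moved, and the arm is clear. Handing in.

```bash
python3 -c "
from workcell import bot
print(bot.finish_job())"
```

```text
the job is handed in; nothing more can be done
None
```

The printer's cover is open past upright and both release keys are back up; I handed the job in at about 11 s of the 51 s allowed.

- **Pressing the keys:** I put one fingertip on each key with the tool tilted 15° back, pressed both onto their stops and held them about 2 s. The cover sprang up to about 1.1 rad. The largest force I read was about 15 N at the wrist.
- **Pushing the cover:** I let go of the keys, shut the fingers and pushed the middle of the lip back, with force readings of only about 1 N.
- **Last checks:**
  - Depth readings across the lip put the cover at about 1.65 rad; 1.58 is needed and the stop is at 1.75.
  - Both key tops read 67 mm, the same as at the start.
  - The left key sat at the same pixel as before. The right key was partly hidden by the arm in the last picture, but it had also been at its starting pixel just after I let go.
  - The arm was clear of everything.
- **Not measured:**
  - I only judged by eye that the label roll and cup hadn't moved, and I did not check the other bystanders, which the arm was not working near.
  - I did not measure the cover's speed at rest, as I took only one set of pictures after drawing back.

No check failed or disagreed.

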